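# Pair the split pipe-clamp caps and lock them down

### The job

Put the caps back on the pipe stand: each of the two saddles gets the one cap whose cut-out corners match its lugs, set down gently (not dropped) until it sits fully home and level. Then swing the keeper bar by its knob over both caps to its stop, and let go. The third cap fits neither saddle: leave it and the other things on the bench where they are.

Things in the scene. Friction and masses are not known exactly. Their poses are not given: they have to be found in the camera images.
- cap_a: Loose clamp cap, aluminium, about 170 g (sizes in mm). Origin: centre of underside, z up. Flanges 80 (x) by 44 (y), 12 high; crown 42 (x) by 36 (y), flat sides, top 44 above underside; pipe tunnel along y (26 wide, 16 high). Corners +x+y and -x-y are cut out of the flanges (18 by 18). Mates with saddle_a only, 2 mm play per lug; half a turn about z makes no difference. On the wrong saddle it rides 12 high.
- cap_b: Loose clamp cap, aluminium, about 170 g (sizes in mm). Origin: centre of underside, z up. Flanges 80 (x) by 44 (y), 12 high; crown 42 (x) by 36 (y), flat sides, top 44 above underside; pipe tunnel along y (26 wide, 16 high). Mirror image of cap_a: corners +x-y and -x+y are cut out (18 by 18). Mates with saddle_b only, 2 mm play per lug; half a turn about z makes no difference.
- cap_c: Loose clamp cap, aluminium, about 170 g (sizes in mm). Origin: centre of underside, z up. Flanges 80 (x) by 44 (y), 12 high; crown 42 (x) by 36 (y), flat sides, top 44 above underside; pipe tunnel along y (26 wide, 16 high). The odd one: both cut-out corners are on the +y side (+x+y and -x+y), so it fits neither saddle. Leave it where it lies.
- saddle_a: Fixed lower clamp half, aluminium (mm): 80 (x, across the pipe) by 44 (y, along it), at either end of the stand, 65 from its pivot. Origin: centre of underside, 8 above the bench; parting face 24 above that. Two square dark steel lugs (16 by 16, 12 high, inner edges bevelled over the top 5) stand on the parting face at corners +x+y and -x-y. Takes cap_a.
- saddle_b: Fixed lower clamp half, aluminium (mm): as saddle_a (same sizes, origin and axes; at the other end of the stand) but mirrored: its two dark steel lugs (16 by 16, 12 high, inner edges bevelled over the top 5) stand at corners +x-y and -x+y. Takes cap_b.
- seat_a (a point): Centre of saddle_a's parting face, 32 mm above the bench: the seated cap_a's origin comes here, axes parallel to the saddle's (or half a turn round).
- seat_b (a point): Centre of saddle_b's parting face, 32 mm above the bench: the seated cap_b's origin comes here, axes parallel to the saddle's (or half a turn round).
- stand: Fixed stand (mm): steel base plate 100 (x) by 230 (y) by 8, with both saddles, a fixed copper pipe (diameter 22, ends 27, 280 long along y, axis 32 above the bench) and a grey post 34 by 26 in the middle bearing the keeper bar's upright pivot. Origin: on the bench under the pivot; z up.
- keeper (a joint): Angle (rad) of the steel keeper bar (mm: 156 long, 16 wide, 7 thick) about the upright pivot. 0 = stop: along the pipe over both caps, knob towards the stand's +y; grows anticlockwise from above (1.57: knob towards stand -x); end stop 1.6. Underside 78.5 above the bench, 2.5 over seated caps; a cap not fully down blocks it. Stays where left; 1 N at the knob turns it.
- keeper_knob (a point): Top centre of the black upright knob on the keeper bar (mm): cylinder, diameter 14, 38 tall above the bar's top, 64 from the pivot axis; its top is 123.5 above the bench.
- driver: Screwdriver lying on the bench, a bystander.
- gear: White plastic gear (mm), 62 diameter, 22 high at its hub, a bystander.
- jar: Glass jar with a steel lid (mm), 64 diameter, 75 high, a bystander.
Not all that is in view belongs to the job. What is shaped like the cap_a but purple or yellow is not meant.

How it is judged (in metres and radians):
On the way:
1. both caps sit fully home on their own saddles, the keeper bar still swung aside (horizontal distance between cap_a and seat_a below 0.006 m and z of cap_a in the frame of seat_a between -0.003 and 0.003 m and angle between each of cap_a, cap_b's own z axis and vertical below 0.06 rad and angle between the x axis of cap_a and the x axis of saddle_a, either way round below 0.15 rad and horizontal distance between cap_b and seat_b below 0.006 m and z of cap_b in the frame of seat_b between -0.003 and 0.003 m and angle between the x axis of cap_b and the x axis of saddle_b, either way round below 0.15 rad and value of joint keeper above 0.6 rad), for 0.2 s.
At the end, for the whole second after the job is handed in: cap_a on saddle_a and cap_b on saddle_b: origin within 6 mm of the seat horizontally and 3 mm in height, level within 0.06 rad, axes parallel to the saddle's within 0.15 rad (half a turn allowed); keeper bar within 0.12 rad of its stop over the caps; all at rest; cap_c within 30 mm of where it lay (horizontal distance between cap_a and seat_a below 0.006 m and z of cap_a in the frame of seat_a between -0.003 and 0.003 m and angle between each of cap_a, cap_b's own z axis and vertical below 0.06 rad and angle between the x axis of cap_a and the x axis of saddle_a, either way round below 0.15 rad and horizontal distance between cap_b and seat_b below 0.006 m and z of cap_b in the frame of seat_b between -0.003 and 0.003 m and angle between the x axis of cap_b and the x axis of saddle_b, either way round below 0.15 rad and value of joint keeper below 0.12 rad and linear speed of each of cap_a, cap_b below 0.03 m/s and velocity of joint keeper below 0.1 rad/s and distance of cap_c from where it was at the start of the episode below 0.03 m); the robot touches nothing.
It fails at once if the odd cap or a bystander is moved more than 30 mm (distance of any of cap_c, driver, gear, jar from where it was at the start of the episode above 0.03 m).
It fails at once if a cap is dropped (falls free of the fingers faster than 0.6 m/s, about 18 mm of fall) ((linear speed of cap_a above 0.6 m/s and contact force between the fingers and cap_a below 0.05 N) or (linear speed of cap_b above 0.6 m/s and contact force between the fingers and cap_b below 0.05 N)).
It also fails if it takes over 72 s, if anything falls off the work surface, if the arm or the gripper's body presses on something with over 40 N, if the wrist force passes 120 N, or if a joint passes its speed limit or range.

### The arm

A 6-joint arm with a two-finger parallel gripper is mounted at the origin on the work surface. World frame = base frame: x ahead of the robot, y to its left, z up, the work surface at z = 0. Lengths are in mm, angles in rad, forces in N, time in s.
With the tool pointing down it reaches from about 350 to 975 mm from the base axis. Payload 7.1 kg.
Tool frame: the origin (TCP) lies on the mounting face of the last link; the fingertips stand 182 mm ahead of it and the grasp point (between the pads) lies 163 mm ahead of it; z points along the fingers, y is the direction in which the jaws open and shut (so a half turn about z gives the same grasp; the last joint's range is limited). The gripper opens to 88 mm and grips with 3 to 60 N. Pads are 20 mm wide; open, the fingers measure 115 mm over their backs; the gripper's body (75 mm by 178 mm) begins 61 mm behind the grasp point.
Start: joints at [-1.267, 0.423, 1.63, -0, 1.089, -0.019], TCP at [198.282, -592.698, 404.675] pointing down, gripper open.
Joint ranges: [-3, 3], [-0.9, 2.11], [0.09, 2.58], [-1.31, 4.45], [0.11, 2.69], [-2.54, 2.54]. Speed limits (rad/s): [2.39, 2.39, 3.01, 3.14, 3.14, 3.14].

### API

Orientations are given as a rotation vector (axis times angle).
In Python, from workcell import ctrl, optics, nets gives the robot as it stands.
- The arm moves only by the tool send_rows, never from a script. Its argument "rows" is a list of rows, each an object with "offset": the shift along the tool's x, y, z in m, a list of three; "twist": the turn, a rotation vector about the tool's x, y, z in degrees, a list of three. A call has exactly 5 rows; each row shifts and turns the pose as measured when the row begins, along the tool's axes as they then stand; what a row does not reach is not made up. A row lasts 1/12 s, in which the tool goes at most 41.7 mm and 7.16 degrees, less where a joint would pass 70% of its speed; a pose out of reach is approached as far as the arm can. A call is refused whole if a number of a shift passes 0.0417 or a number of a turn 7.16, either way. A call with a gripper value outside its range is refused whole. "gripper" is the finger opening in m, from 0 to 0.0878, set as the call begins (left out, the last holds). The fingers move at their own pace and stop on an object; the grip force is fixed at half the most. Time passes only in rows, so rows that do not move let the fingers close, or fill a call up. It gives the time, the measured TCP pose, the force and the opening at its end, in the units of the state.
- ctrl.get_obs(): the state, without advancing time (a new reading comes with each control period).
- optics.get_image(name): name is "scene" or "top"; returns (picture, depth): 420x560x3 uint8, blue, green, red; 420x560 float32, mm along the optical axis (not along the pixel's ray), 0 where there is no reading.
- optics.camera_info(name): a dict with "K" (3x3 intrinsics, pixels), "k1" (the pictures are not rectified: a ray, as slopes to the right and down, at radius r is drawn at 1 + k1 r^2 times it, then the intrinsics apply), "pose" (4x4, takes a point from camera to world coordinates). Camera axes: x right, y down, z forward; pixel columns grow to the right and rows downward; lengths in mm; the calibration is good to about 2 mm. A picture is of the moment at which its call begins. camera_info takes no time and is no camera call.
- ctrl.close_job(): hands the job in, once; it reports no verdict.
Trained networks look in the newest picture that a camera, given by its name, has taken for a name from the list of things; names that differ only in an ending like _2 or _b are one class to them, and where a whole thing is asked for, a point or a joint stands for the part that bears it (a point fixed in the world has none). Each returns a list of dicts, best first, with "conf" (0 to 1); they miss things now and then, are a little off and sometimes report something else, mostly with a low value. They report only what shows in the picture. A call takes as long as a camera call. They do not tell look-alikes from the thing itself.
- nets.spot_in(camera, label): "extent" ([left, top, right, bottom] in pixels, round what is visible of it).
- nets.spot_point(camera, label): "position" ([column, row] in pixels: a listed point, or the origin of a listed thing).
The state is a dict: "t": time; "qpos": joint angles; "qvel": joint speeds; "joint_torque": joint torques, N m; "ee_pos": TCP position; "orientation": TCP orientation; "ft_force": force on the tool from outside, world axes, zero at the start; "moment": the same for the moment, N m; "width": finger opening in mm.
Only numpy, scipy, OpenCV 4.12 (cv2) and the standard library are available. Lean on these libraries where they do the work, as an engineer would, in place of code of your own. Each camera call takes 0.05 s, during which the arm holds its last target. There are 200 camera calls.

## Working session

There is one attempt and no reset: what is moved stays moved. The work goes in short steps, Python scripts to look and compute and a tool call to move; the robot and the scene stay as the last step left them, time stands still between calls to the robot, and variables do not carry over. Pictures are saved under pics/ and viewed, about 8 in all and at most 12, crops included, and the job is handed in when it is done.

Besides the shell and the picture viewer there is one more tool, called after ">>>" as name([rows], argument=value, ...), one row to a line, values as JSON. send_rows: Moves the arm, as the interface text tells. Its arguments: {"type":"object","properties":{"rows":{"type":"array"},"gripper":{"type":"number"}},"required":["rows"]}

```bash
ls; mkdir -p pics
python3 - <<'E'
from workcell import ctrl, optics, nets
import cv2, numpy as np
print(ctrl.get_obs())
for n in ("top","scene"):
    im,d=optics.get_image(n); cv2.imwrite(f"pics/{n}0.png",im); np.save(f"{n}0.npy",d)
    c=optics.camera_info(n); print(n,c)
    for l in ("cap_a","saddle_a","keeper_knob","stand","jar","gear","driver"):
        print(l,[(r['position'],round(r['conf'],2)) for r in nets.spot_point(n,l)])
E
```

```text
pics
{'t': 0.0, 'qpos': array([-1.26698203e+00,  4.23814507e-01,  1.63066269e+00, -2.09404259e-05,
        1.08860215e+00, -1.89617691e-02]), 'qvel': array([-0.0008746 , -0.00331632,  0.00140713,  0.00082001,  0.00034997,
        0.00086619]), 'joint_torque': array([ 2.85243717e-03, -5.44618714e+01, -2.73663676e+01,  6.43925881e-02,
        2.26260570e-02, -1.36269691e-04]), 'ee_pos': array([ 198.21404198, -592.45051996,  403.92866542]), 'orientation': array([-3.09931587e+00, -5.04596368e-01,  3.60152425e-04]), 'ft_force': array([-0.61597977, -0.4954315 , -0.81951716]), 'moment': array([-0.00993733,  0.00361887,  0.01870339]), 'width': 87.67626026228083}
top {'K': array([[407.57918784,   0.        , 283.5829216 ],
       [  0.        , 407.57918784, 214.66592834],
       [  0.        ,   0.        ,   1.        ]]), 'k1': -0.06157095743988227, 'pose': array([[ 1.50545246e-02, -9.97288524e-01,  7.20344401e-02,
         5.01996239e+02],
       [-9.99846089e-01, -1.43656994e-02,  1.00710211e-02,
         2.57978106e-01],
       [-9.00888862e-03, -7.21749676e-02, -9.97351299e-01,
       
[... 710 characters left out ...]
5904e-01, -7.78142546e-01,
         1.49617891e+03],
       [ 9.87292359e-01, -8.23095826e-02,  1.35937229e-01,
        -1.35318333e+02],
       [ 1.85925341e-02, -7.89708218e-01, -6.13200822e-01,
         8.33460418e+02],
       [ 0.00000000e+00,  0.00000000e+00,  0.00000000e+00,
         1.00000000e+00]])}
cap_a [([374.1, 222.5], 0.91), ([311.8, 192.3], 0.68), ([178.5, 220.2], 0.66), ([279.0, 197.1], 0.63), ([345.0, 203.0], 0.5)]
saddle_a [([298.6, 233.7], 0.61), ([254.7, 244.8], 0.61), ([270.5, 187.7], 0.36)]
keeper_knob [([272.5, 192.1], 0.65)]
stand [([278.0, 242.7], 0.85), ([281.4, 196.2], 0.27)]
jar [([386.9, 258.6], 0.74)]
gear [([421.3, 234.7], 0.66)]
driver [([130.1, 284.1], 0.67)]
```

Run:
```python
import cv2
im=cv2.imread("pics/top0.png"); cv2.imwrite("pics/t0c.png",cv2.resize(im[140:320,120:420],(800,480),interpolation=cv2.INTER_CUBIC))
im=cv2.imread("pics/scene0.png"); cv2.imwrite("pics/s0c.png",cv2.resize(im[130:320,120:440],(800,475),interpolation=cv2.INTER_CUBIC))
```

```text
(no output)
```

View pics/t0c.png

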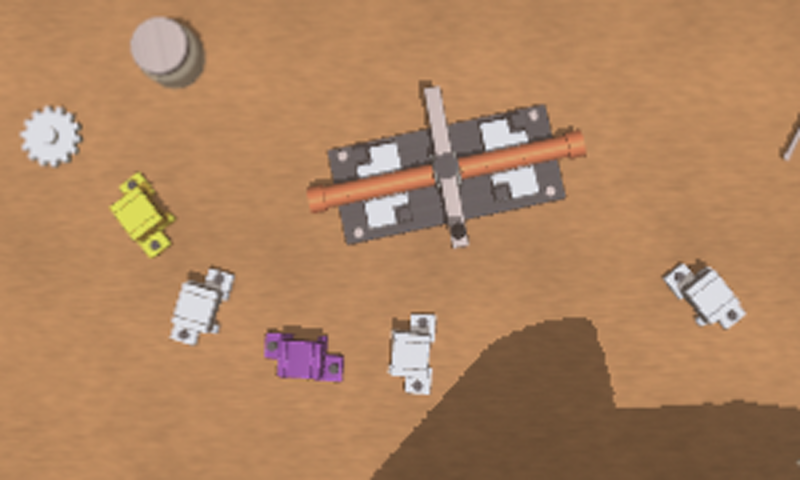

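View pics/s0c.png

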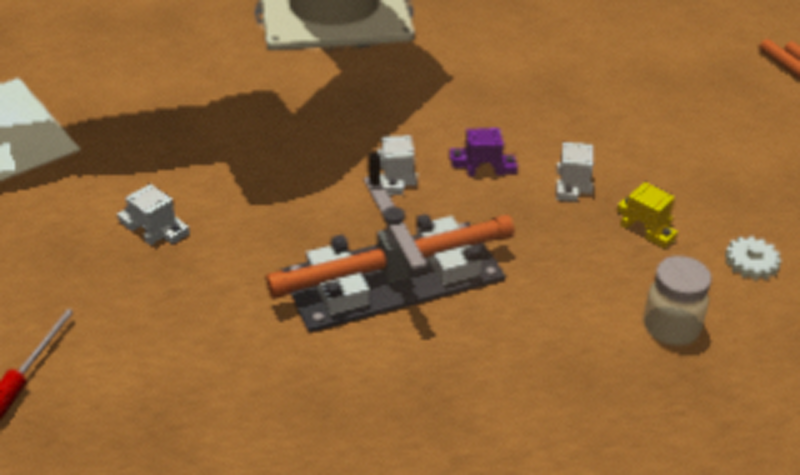

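The top view shows the stand in the middle. The left saddle's lugs are upper-left and lower-right, so it is saddle_a; the right one is saddle_b, and the knob lies at stand -x. The three white caps are at crop (200,305), (412,352) and (707,295). I'll fit box models to the depth to get their poses and types.

```bash
cat > h.py <<'E'
import numpy as np, cv2
from scipy.optimize import least_squares
from workcell import ctrl, optics, nets
def cloud(n,d=None):
    if d is None: im,d=optics.get_image(n)
    c=optics.camera_info(n); v,u=np.nonzero(d>0); z=d[v,u].astype(float)
    K=c['K']; x=(u-K[0,2])/K[0,0]; y=(v-K[1,2])/K[1,1]; xu,yu=x.copy(),y.copy()
    for _ in range(8):
        s=1+c['k1']*(xu**2+yu**2); xu,yu=x/s,y/s
    P=np.c_[xu*z,yu*z,z]; T=c['pose']; return P@T[:3,:3].T+T[:3,3]
def box(p,lo,hi):
    lo,hi=np.array(lo,float),np.array(hi,float); q=np.abs(p-(lo+hi)/2)-(hi-lo)/2
    return np.linalg.norm(np.maximum(q,0),axis=1)+np.minimum(q.max(1),0)
def flange(s):  # 3 parts: (x sign -> kept y range)
    r={'a':((-22,4),(-4,22)),'b':((-4,22),(-22,4)),'c':((-22,4),(-22,4))}[s]
    return [([22,r[0][0],0],[40,r[0][1],12]),([-40,r[1][0],0],[-22,r[1][1],12]),([-22,-22,0],[22,22,12])]
def capboxes(s): return flange(s)+[([-21,-18,0],[21,18,44])]
def standboxes():
    B=[([-50,-115,0],[50,115,8]),([-17,-13,0],[17,13,78]),([-11,-140,21],[11,140,43])]
    for y,s in ((65,1),(-65,-1)):
        B.append(([-40,y-22,8],[40,y+22,32]))
        for sx in (1,-1):
            cx,cy=sx*32,y+s*sx*14; B.append(([cx-8,cy-8,32],[cx+8,cy+8,44]))
    return B
def loc(P,x,y,z,a):
    q=P-np.array([x,y,z]); c,s=np.cos(a),np.sin(a); return np.c_[c*q[:,0]+s*q[:,1],-s*q[:,0]+c*q[:,1],q[:,2]]
def sdf(B,p): return np.min([box(p,*b) for b in B],axis=0)
def fit(P,B,x,y,z=0,r=55,angs=np.arange(0,6.28,0.5),zlo=4,zhi=60,fixz=True):
    best=None
    for a in angs:
        p0=np.array([x,y,a]) if fixz else np.array([x,y,a,z])
        zz=lambda p: z if fixz else p[3]
        Q=P[(np.hypot(P[:,0]-x,P[:,1]-y)<r)&(P[:,2]>z+zlo)&(P[:,2]<z+zhi)]
        f=lambda p: sdf(B,loc(Q,p[0],p[1],zz(p),p[2]))
        s=least_squares(f,p0,loss='soft_l1',f_scale=2.,x_scale=[1,1,.03]+([] if fixz else [1]))
        if best is None or s.cost<best[0]: best=(s.cost/len(Q),s.x,len(Q)) if best is None or s.cost/len(Q)<best[0] else best
    return best
E
python3 - <<'E'
from h import *
C={n:cloud(n,np.load(f"{n}0.npy")) for n in("top","scene")}
for n,P in C.items():
    b=P[(abs(P[:,2])<15)&(P[:,0]>350)&(P[:,0]<650)&(abs(P[:,1])<250)]; print(n,"bench z",np.median(b[:,2]))
T=C['top']
# pixel crop->full
T_im=np.load("top0.npy"); idx={}
v,u=np.nonzero(T_im>0); 
def at(cu,cv_):
    uu,vv=120+cu*300/800,140+cv_*180/480; k=np.argmin((u-uu)**2+(v-vv)**2); return T[k]
for nm,c in (("L",(200,305)),("M",(412,352)),("R",(707,295))):
    p=at(*c); print(nm,p.round(1))
    for n,P in C.items():
        for s in 'abc':
            r=fit(P,capboxes(s),p[0],p[1]); print("  ",n,s,r[0].round(3),r[1].round(3),r[2])
p=at(447,165); print("stand",p.round(1))
for n,P in C.items():
    r=fit(P,standboxes(),p[0],p[1],r=150,angs=[0,.15,.3,-.15],zhi=55); print(n,r[0].round(3),r[1].round(3),r[2])
E
```

```text
top bench z 1.4567584513451948
scene bench z 0.4469226436203826
L [472.3 242.4  47.9]
   top a 5.815 [ 4.70754e+02  2.48899e+02 -1.92000e-01] 477
   top b 6.303 [471.027 248.041  -0.599] 477
   top c 6.264 [ 4.70028e+02  2.50369e+02 -2.48000e-01] 477
   scene a 1.688 [ 4.68720e+02  2.48466e+02 -2.39000e-01] 286
   scene b 2.447 [ 4.68269e+02  2.46220e+02 -3.96000e-01] 286
   scene c 1.584 [ 4.68767e+02  2.48563e+02 -2.41000e-01] 286
M [428.9  33.8  47.4]
   top a 6.047 [4.26791e+02 3.12900e+01 1.86000e-01] 454
   top b 6.133 [ 4.28145e+02  3.17290e+01 -2.07000e-01] 454
   top c 5.615 [ 4.27242e+02  3.36960e+01 -8.90000e-02] 454
   scene a 2.214 [ 4.2542e+02  3.4003e+01 -6.4000e-02] 276
   scene b 2.478 [ 4.25327e+02  3.14170e+01 -1.98000e-01] 276
   scene c 2.047 [ 4.2545e+02  3.4120e+01 -6.8000e-02] 276
R [ 487.6 -257.3   43.3]
   top a 5.727 [ 488.328 -260.444    1.079] 481
   top b 5.134 [ 488.949 -261.888    0.658] 481
   top c 6.069 [ 489.772 -259.772    0.556] 481
   scene a 3.024 [ 489.28  -262.724    1.011] 395
   scene b 1.641 [ 487.766 -262.446    0.676] 395
   scene c 2.507 [ 487.383 -261.615    0.757] 395
stand [ 6.079e+02 -1.000e-01  9.630e+01]
top 14.96 [6.09338e+02 2.77000e+00 2.28000e-01] 3590
scene 3.394 [6.07908e+02 1.58100e+00 2.26000e-01] 2399
```

```bash
cat >> h.py <<'E'
def proj(n,P):
    c=optics.camera_info(n); T=c['pose']; q=(P-T[:3,3])@T[:3,:3]; x,y=q[:,0]/q[:,2],q[:,1]/q[:,2]
    s=1+c['k1']*(x*x+y*y); K=c['K']; return np.c_[K[0,0]*x*s+K[0,2],K[1,1]*y*s+K[1,2]]
def corners(lo,hi): return np.array([[a,b,c] for a in(lo[0],hi[0]) for b in(lo[1],hi[1]) for c in(lo[2],hi[2])],float)
def toworld(p,x,y,z,a):
    c,s=np.cos(a),np.sin(a); return np.c_[x+c*p[:,0]-s*p[:,1],y+s*p[:,0]+c*p[:,1],z+p[:,2]]
S=4
def render(n,B,pose,win):
    u0,v0,u1,v1=win; m=np.zeros(((v1-v0)*S,(u1-u0)*S),np.uint8)
    for lo,hi in B:
        q=(proj(n,toworld(corners(lo,hi),*pose))+.5-[u0,v0])*S-.5
        cv2.fillConvexPoly(m,cv2.convexHull(np.round(q*16).astype(np.int32)),255,shift=4)
    return cv2.resize(m,(u1-u0,v1-v0),interpolation=cv2.INTER_AREA)/255.
def silfit(n,im,B,pose,r,dont=None,free=3):
    from scipy.optimize import minimize
    hsv=cv2.cvtColor(im,cv2.COLOR_BGR2HSV).astype(float)
    c=proj(n,np.array([[pose[0],pose[1],pose[2]+20]]))[0].astype(int); win=(c[0]-r,c[1]-r,c[0]+r,c[1]+r)
    s=hsv[win[1]:win[3],win[0]:win[2],1]; g=np.clip((110-s)/60,0,1)
    pose=np.array(pose,float)
    keep=np.ones_like(g)
    if dont is not None: keep=1-cv2.dilate((render(n,dont,pose,win)>0).astype(np.uint8),np.ones((3,3)))
    f=lambda d: (keep*(render(n,B,[pose[0]+d[0],pose[1]+d[1],pose[2],pose[3]+d[2]*.03],win)-g)**2).sum()
    sm=np.array([[0,0,0],[4,0,0],[0,4,0],[0,0,4]],float)
    o=minimize(f,[0,0,0],method='Nelder-Mead',options=dict(initial_simplex=sm-1,xatol=.02,fatol=.01))
    return np.r_[pose[0]+o.x[0],pose[1]+o.x[1],pose[3]+o.x[2]*.03],o.fun,g,keep*render(n,B,[pose[0]+o.x[0],pose[1]+o.x[1],pose[2],pose[3]+o.x[2]*.03],win)
E
python3 - <<'E'
from h import *
keeper=[([-90,-9,75],[90,9,86]),([-11,-140,18],[11,140,46]),([-75,-9,80],[-55,9,124])]
for n in("top","scene"):
    im=cv2.imread(f"pics/{n}0.png"); vis=[]
    for nm,s,p in (("L","a",(470,248.5,0,-.22)),("M","c",(427,33.8,0,-.08)),("R","b",(488.5,-262,0,.67))):
        for t in 'abc':
            r=silfit(n,im,capboxes(t),p,30); print(n,nm,t,r[0].round(2),round(r[1],1))
            if t==s: vis.append(np.vstack([r[2],r[3]]))
    r=silfit(n,im,standboxes(),(608.5,2,0,.226),65,dont=keeper); print(n,"stand",r[0].round(3),round(r[1],1))
    a=np.vstack([r[2],r[3]]); b=np.hstack(vis); h=max(a.shape[0],b.shape[0])
    pad=lambda m: np.pad(m,((0,h-m.shape[0]),(0,0)))
    o=np.hstack([pad(a),pad(b)]); cv2.imwrite(f"pics/fit_{n}.png",(cv2.resize(o,None,fx=2,fy=2)*255))
a=cv2.imread("pics/fit_top.png");b=cv2.imread("pics/fit_scene.png")
o=np.hstack([a,b]); cv2.imwrite("pics/fit.png",cv2.resize(o,(800,int(o.shape[0]*800/o.shape[1]))))
E
```

```text
top L a [ 4.6965e+02  2.5099e+02 -2.7000e-01] 41.6
top L b [469.73 250.21  -0.84] 113.7
top L c [ 4.7128e+02  2.5511e+02 -4.5000e-01] 101.5
top M a [426.09  33.69  -0.  ] 100.2
top M b [ 4.2591e+02  3.3590e+01 -1.4000e-01] 107.9
top M c [ 4.2608e+02  3.5010e+01 -7.0000e-02] 31.3
top R a [ 488.54 -262.72    1.24] 91.6
top R b [ 488.27 -262.69    0.68] 20.8Traceback (most recent call last):
  File "<stdin>", line 7, in <module>
  File "h.py", line 61, in silfit
    o=minimize(f,[0,0,0],method='Nelder-Mead',options=dict(initial_simplex=sm-1,xatol=.02,fatol=.01))
    res = _minimize_neldermead(fun, x0, args, callback, bounds=bounds,
                               **options)
    fxr = func(xr)
    fx = function(np.copy(x), *(wrapper_args + args))
  File "h.py", line 59, in <lambda>
    f=lambda d: (keep*(render(n,B,[pose[0]+d[0],pose[1]+d[1],pose[2],pose[3]+d[2]*.03],win)-g)**2).sum()
                       ~~~~~~^^^^^^^^^^^^^^^^^^^^^^^^^^^^^^^^^^^^^^^^^^^^^^^^^^^^^^^^^^^^^^
  File "h.py", line 48, in render
    q=(proj(n,toworld(corners(lo,hi),*pose))+.5-[u0,v0])*S-.5
       ~~~~^^^^^^^^^^^^^^^^^^^^^^^^^^^^^^^^^
  File "h.py", line 39, in proj
    c=optics.camera_info(n); T=c['pose']; q=(P-T[:3,3])@T[:3,:3]; x,y=q[:,0]/q[:,2],q[:,1]/q[:,2]
ValueError: time passes only in moves, steps and waits
```

View pics/fit.png

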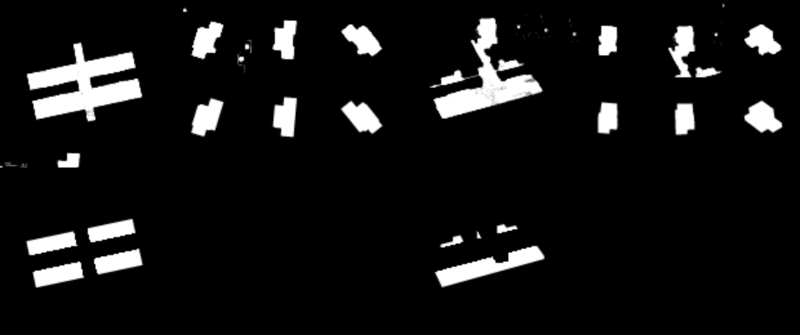

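The cap types are clear: left is a, middle is c, right is b. The image fits agree between cameras to about 2 mm. Cap_b first: I'll move above it, then turn.

>>> send_rows([
  {"offset": [0.0253,-0.0148,0],"twist": [0,0,0]},
  {"offset": [0.0253,-0.0148,0],"twist": [0,0,0]},
  {"offset": [0.0253,-0.0148,0],"twist": [0,0,0]},
  {"offset": [0.0253,-0.0148,0],"twist": [0,0,0]},
  {"offset": [0.0253,-0.0148,0],"twist": [0,0,0]},
], gripper=0.0878)

```text
t: 1.22
ee_pos: [294.5, -482.9, 404.5]
orientation: [3.1, 0.492, -0.001]
ft_force: [-0.3, -0.0, 0.5]
width: 87.7
```

>>> send_rows([
  {"offset": [0.0253,-0.0148,0],"twist": [0,0,0]},
  {"offset": [0.0253,-0.0148,0],"twist": [0,0,0]},
  {"offset": [0.0253,-0.0148,0],"twist": [0,0,0]},
  {"offset": [0.0253,-0.0148,0],"twist": [0,0,0]},
  {"offset": [0.0253,-0.0148,0],"twist": [0,0,0]},
])

```text
t: 1.63
ee_pos: [395.6, -367.6, 404.9]
orientation: [3.099, 0.489, 0.001]
ft_force: [0.7, 0.1, -0.5]
width: 87.9
```

>>> send_rows([
  {"offset": [0.0253,-0.0148,0],"twist": [0,0,0]},
  {"offset": [0.0253,-0.0148,0],"twist": [0,0,0]},
  {"offset": [0.0253,-0.0148,0],"twist": [0,0,0]},
  {"offset": [0.0253,-0.0148,0],"twist": [0,0,0]},
  {"offset": [0.0253,-0.0148,0],"twist": [0,0,0]},
])

```text
t: 2.05
ee_pos: [497.3, -251.9, 405.5]
orientation: [3.097, 0.489, 0.003]
ft_force: [1.1, 0.0, -1.1]
width: 88.1
```

>>> send_rows([
  {"offset": [0,0,0],"twist": [0,0,-7]},
  {"offset": [0,0,0],"twist": [0,0,-7]},
  {"offset": [0,0,0],"twist": [0,0,-7]},
  {"offset": [0,0,0],"twist": [0,0,-7]},
  {"offset": [0,0,0],"twist": [0,0,-7]},
])

```text
t: 2.47
ee_pos: [502.0, -245.8, 406.1]
orientation: [2.795, 1.419, 0.004]
ft_force: [-0.4, -0.4, -0.1]
width: 87.5
```

>>> send_rows([
  {"offset": [0,0,0],"twist": [0,0,-7]},
  {"offset": [0,0,0],"twist": [0,0,-7]},
  {"offset": [0,0,0],"twist": [0,0,-7]},
  {"offset": [0,0,0],"twist": [0,0,-7]},
  {"offset": [0,0,0],"twist": [0,0,-7]},
])

```text
t: 2.88
ee_pos: [502.3, -245.4, 406.4]
orientation: [2.223, 2.208, 0.0]
ft_force: [-0.2, -0.4, -0.2]
width: 87.6
```

>>> send_rows([
  {"offset": [0,0,0],"twist": [0,0,-7]},
  {"offset": [0,0,0],"twist": [0,0,-7]},
  {"offset": [0,0,0],"twist": [0,0,-7]},
  {"offset": [0,0,0],"twist": [0,0,-7]},
  {"offset": [0,0,0],"twist": [0,0,-7]},
])

```text
t: 3.3
ee_pos: [502.3, -245.4, 406.8]
orientation: [1.436, 2.784, -0.004]
ft_force: [0.5, -0.1, -0.0]
width: 87.7
```

```bash
cat > go.py <<'E'
# go.py x y z phi : tool-frame shift (mm) and turn (deg) to target, shift given in present axes and in the axes after the turn
import sys, numpy as np
from workcell import ctrl
from scipy.spatial.transform import Rotation as R
o=ctrl.get_obs(); M=R.from_rotvec(o['orientation']).as_matrix(); p=np.array(o['ee_pos'])
ph=np.arctan2(M[1,0],M[0,0]); tilt=np.degrees(np.arccos(-M[2,2]))
print("t %.2f"%o['t'],"pos",p.round(1),"phi %.4f tilt %.2f"%(ph,tilt),"q1,q6",np.round(np.array(o['qpos'])[[0,5]],2),"F",np.round(o['ft_force'],1),"Mo",np.round(o['moment'],2),"w %.1f"%o['width'])
if len(sys.argv)>4:
    x,y,z,f=map(float,sys.argv[1:5]); d=np.array([x,y,z])-p; down=np.array([M[2,0],M[2,1],M[2,2]])
    print("turn z deg %.2f"%-np.degrees((f-ph+np.pi)%(2*np.pi)-np.pi),"shift now",(M.T@d).round(1))
    c,s=np.cos(f),np.sin(f); N=np.array([[c,s,0],[s,-c,0],[0,0,-1]]).T; print("shift after turn",(N.T@d).round(1),"level twist xy deg",np.degrees((R.from_matrix(M).inv()*R.from_matrix(np.array([[np.cos(ph),np.sin(ph),0],[np.sin(ph),-np.cos(ph),0],[0,0,-1]]).T)).as_rotvec()).round(2))
E
python3 go.py 487.4 -262.3 260 2.246
```

```text
t 3.30 pos [ 502.3 -245.4  406.8] phi 2.1890 tilt 0.51 q1,q6 [-0.48 -1.09] F [ 0.5 -0.1 -0. ] Mo [ 0.01 -0.12  0.  ] w 87.7
turn z deg -3.26 shift now [ -3.9 -22.2 146.8]
shift after turn [ -3.9 -22.2 146.8] level twist xy deg [0.11 0.5  0.  ]
```

>>> send_rows([
  {"offset": [0,-0.008,0.025],"twist": [0,0.5,-1.6]},
  {"offset": [-0.002,-0.008,0.03],"twist": [0,0,-1.6]},
  {"offset": [-0.001,-0.005,0.03],"twist": [0,0,0]},
  {"offset": [0,0,0.03],"twist": [0,0,0]},
  {"offset": [0,0,0.02],"twist": [0,0,0]},
])

```text
t: 3.72
ee_pos: [490.7, -262.6, 274.4]
orientation: [1.338, 2.823, 0.001]
ft_force: [-0.1, 0.6, -0.0]
width: 87.8
```

>>> send_rows([
  {"offset": [0,0,0.01],"twist": [0,0,0]},
  {"offset": [0,0,0],"twist": [0,0,0]},
  {"offset": [0,0,0],"twist": [0,0,0]},
  {"offset": [0,0,0],"twist": [0,0,0]},
  {"offset": [0,0,0],"twist": [0,0,0]},
])

```text
t: 4.13
ee_pos: [490.5, -262.5, 261.8]
orientation: [1.34, 2.827, 0.002]
ft_force: [-0.3, -0.1, 0.8]
width: 88.0
```

```bash
python3 go.py 487.4 -262.3 199 2.246
```

```text
t 4.13 pos [ 490.5 -262.5  261.8] phi 2.2563 tilt 0.72 q1,q6 [-0.51 -1.2 ] F [-0.3 -0.1  0.8] Mo [ 0.04 -0.08  0.03] w 88.0
turn z deg 0.59 shift now [ 2.8 -2.6 62.7]
shift after turn [ 2.1 -2.2 62.8] level twist xy deg [0.37 0.62 0.  ]
```

>>> send_rows([
  {"offset": [0.001,-0.001,0.01],"twist": [0.2,0.3,0.3]},
  {"offset": [0.001,-0.001,0.015],"twist": [0.1,0.2,0.2]},
  {"offset": [0,0,0.015],"twist": [0,0,0]},
  {"offset": [0,0,0.01],"twist": [0,0,0]},
  {"offset": [0,0,0.003],"twist": [0,0,0]},
])

```text
t: 4.55
ee_pos: [490.5, -263.6, 211.8]
orientation: [1.353, 2.819, -0.001]
ft_force: [-0.6, 0.0, 0.1]
width: 87.7
```

>>> send_rows([
  {"offset": [0,0,0],"twist": [0,0,0]},
  {"offset": [0,0,0],"twist": [0,0,0]},
  {"offset": [0,0,0],"twist": [0,0,0]},
  {"offset": [0,0,0],"twist": [0,0,0]},
  {"offset": [0,0,0],"twist": [0,0,0]},
])

```text
t: 4.97
ee_pos: [490.9, -263.8, 212.7]
orientation: [1.353, 2.818, -0.002]
ft_force: [-0.6, 0.5, -0.3]
width: 88.3
```

```bash
python3 go.py 487.4 -262.3 199 2.246
python3 - <<'E'
from h import *
im,d=optics.get_image("scene"); cv2.imwrite("pics/s1.png",im); c=proj("scene",np.array([[487,-262,50.]]))[0].astype(int); print(c)
cv2.imwrite("pics/s1c.png",cv2.resize(im[c[1]-60:c[1]+50,c[0]-70:c[0]+70],(770,605),interpolation=cv2.INTER_CUBIC)[:600])
E
```

```text
t 4.97 pos [ 490.9 -263.8  212.7] phi 2.2466 tilt 0.88 q1,q6 [-0.51 -1.19] F [-0.6  0.5 -0.3] Mo [ 0.04 -0.1   0.02] w 88.3
turn z deg 0.03 shift now [ 3.6 -1.9 13.6]
shift after turn [ 3.4 -1.8 13.7] level twist xy deg [0.33 0.81 0.  ]
[178 207]
```

View pics/s1c.png

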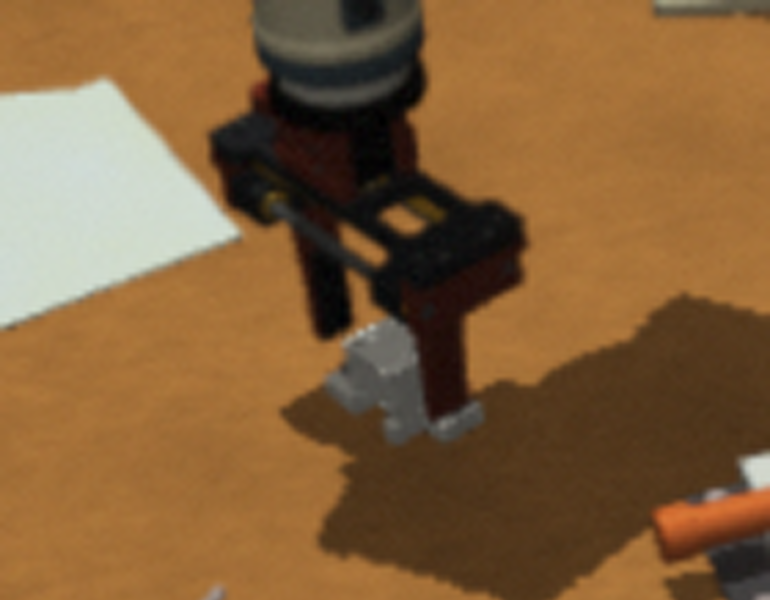

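>>> send_rows([
  {"offset": [0.003,-0.002,0.004],"twist": [0.3,0.8,0]},
  {"offset": [0.001,0,0.004],"twist": [0.1,0.3,0]},
  {"offset": [0,0,0.003],"twist": [0,0,0]},
  {"offset": [0,0,0.001],"twist": [0,0,0]},
  {"offset": [0,0,0],"twist": [0,0,0]},
])

```text
t: 5.43
ee_pos: [486.6, -261.9, 200.2]
orientation: [-1.357, -2.827, -0.002]
ft_force: [0.4, -0.2, -1.0]
width: 87.8
```

```bash
python3 go.py 487.4 -262.3 199 2.246
```

```text
t 5.43 pos [ 486.6 -261.9  200.2] phi 2.2466 tilt 0.34 q1,q6 [-0.52 -1.19] F [ 0.4 -0.2 -1. ] Mo [-0.05 -0.13  0.04] w 87.8
turn z deg 0.03 shift now [-0.8  0.3  1.2]
shift after turn [-0.8  0.3  1.2] level twist xy deg [-0.09 -0.33  0.  ]
```

>>> send_rows([
  {"offset": [0,0,0],"twist": [0,0,0]},
  {"offset": [0,0,0],"twist": [0,0,0]},
  {"offset": [0,0,0],"twist": [0,0,0]},
  {"offset": [0,0,0],"twist": [0,0,0]},
  {"offset": [0,0,0],"twist": [0,0,0]},
], gripper=0.03)

```text
t: 5.85
ee_pos: [486.7, -261.8, 199.9]
orientation: [-1.357, -2.827, -0.002]
ft_force: [1.0, 0.9, -0.1]
width: 57.7
```

>>> send_rows([
  {"offset": [0,0,0],"twist": [0,0,0]},
  {"offset": [0,0,0],"twist": [0,0,0]},
  {"offset": [0,0,0],"twist": [0,0,0]},
  {"offset": [0,0,0],"twist": [0,0,0]},
  {"offset": [0,0,0],"twist": [0,0,0]},
])

```text
t: 6.27
ee_pos: [486.7, -261.9, 200.1]
orientation: [-1.357, -2.827, -0.002]
ft_force: [-0.1, -0.2, 0.4]
width: 41.9
```

```bash
python3 go.py 622.8 -61.2 300 1.796
```

```text
t 6.27 pos [ 486.7 -261.9  200.1] phi 2.2466 tilt 0.34 q1,q6 [-0.52 -1.19] F [-0.1 -0.2  0.4] Mo [ 0.05 -0.16 -0.01] w 41.9
turn z deg 25.82 shift now [ 72.  231.5 -99.8]
shift after turn [165.2 177.4 -99.9] level twist xy deg [-0.08 -0.33  0.  ]
```

>>> send_rows([
  {"offset": [0,0,-0.01],"twist": [0,0,0]},
  {"offset": [0,0,-0.02],"twist": [0,0,0]},
  {"offset": [0,0,-0.025],"twist": [0,0,4]},
  {"offset": [0,0,-0.025],"twist": [0,0,6]},
  {"offset": [0,0,-0.015],"twist": [0,0,6]},
])

```text
t: 6.68
ee_pos: [485.3, -261.2, 295.9]
orientation: [-1.741, -2.594, 0.001]
ft_force: [-0.1, -1.2, -2.1]
width: 42.0
```

>>> send_rows([
  {"offset": [0,0,-0.005],"twist": [0,0,5]},
  {"offset": [0,0,0],"twist": [0,0,4]},
  {"offset": [0.006,0.006,0],"twist": [0,0,0]},
  {"offset": [0.012,0.013,0],"twist": [0,0,0]},
  {"offset": [0.018,0.019,0],"twist": [0,0,0]},
])

```text
t: 7.1
ee_pos: [514.3, -219.2, 309.0]
orientation: [-1.961, -2.443, 0.002]
ft_force: [0.5, -0.5, -1.0]
width: 41.8
```

>>> send_rows([
  {"offset": [0.02,0.021,0],"twist": [0,0,0]},
  {"offset": [0.02,0.021,0],"twist": [0,0,0]},
  {"offset": [0.02,0.021,0],"twist": [0,0,0]},
  {"offset": [0.02,0.021,0],"twist": [0,0,0]},
  {"offset": [0.014,0.016,0],"twist": [0,0,0]},
])

```text
t: 7.52
ee_pos: [593.6, -97.7, 309.5]
orientation: [-1.947, -2.451, 0.003]
ft_force: [-0.4, -0.3, -1.4]
width: 41.7
```

>>> send_rows([
  {"offset": [0.008,0.01,0],"twist": [0,0,0]},
  {"offset": [0,0,0],"twist": [0,0,0]},
  {"offset": [0,0,0],"twist": [0,0,0]},
  {"offset": [0,0,0],"twist": [0,0,0]},
  {"offset": [0,0,0],"twist": [0,0,0]},
])

```text
t: 7.93
ee_pos: [602.5, -83.1, 309.0]
orientation: [-1.932, -2.46, 0.005]
ft_force: [0.4, 0.2, -2.0]
width: 41.8
```

```bash
python3 go.py 622.8 -61.2 265 1.796
```

```text
t 7.93 pos [602.5 -83.1 309. ] phi 1.8104 tilt 0.79 q1,q6 [-0.16 -0.4 ] F [ 0.4  0.2 -2. ] Mo [-0.05 -0.11 -0.03] w 41.8
turn z deg 0.82 shift now [16.1 25.4 43.9]
shift after turn [16.8 24.7 44. ] level twist xy deg [-0.61 -0.5   0.  ]
```

>>> send_rows([
  {"offset": [0.004,0.006,0.006],"twist": [-0.4,-0.3,0.4]},
  {"offset": [0.006,0.009,0.012],"twist": [-0.2,-0.2,0.4]},
  {"offset": [0.004,0.007,0.012],"twist": [0,0,0]},
  {"offset": [0.001,0.002,0.007],"twist": [0,0,0]},
  {"offset": [0,0,0.001],"twist": [0,0,0]},
])

```text
t: 8.35
ee_pos: [622.8, -64.5, 267.2]
orientation: [1.964, 2.45, -0.0]
ft_force: [-0.7, 0.4, -1.5]
width: 41.5
```

>>> send_rows([
  {"offset": [0,0,0],"twist": [0,0,0]},
  {"offset": [0,0,0],"twist": [0,0,0]},
  {"offset": [0,0,0],"twist": [0,0,0]},
  {"offset": [0,0,0],"twist": [0,0,0]},
  {"offset": [0,0,0],"twist": [0,0,0]},
])

```text
t: 8.77
ee_pos: [622.5, -64.4, 265.1]
orientation: [-1.963, -2.45, 0.003]
ft_force: [-0.0, 0.3, -1.5]
width: 41.7
```

```bash
python3 go.py 622.8 -61.2 250 1.796
python3 - <<'E'
from h import *
im,d=optics.get_image("scene"); cv2.imwrite("pics/s2.png",im); np.save("s2.npy",d); it,dt=optics.get_image("top"); cv2.imwrite("pics/t2.png",it); np.save("t2.npy",dt)
c=proj("scene",np.array([[615,-30,60.]]))[0].astype(int)
a=cv2.resize(im[c[1]-70:c[1]+50,c[0]-80:c[0]+80],(800,600),interpolation=cv2.INTER_CUBIC)
# overlay expected cap pose outline from tool reading, and seats of stand model
o=ctrl.get_obs(); p=o['ee_pos']
def draw(B,pose,col):
    for lo,hi in B:
        q=proj("scene",toworld(corners(lo,hi),*pose)); q=(q+.5-[c[0]-80,c[1]-70])*5
        for i in range(8):
            for j in range(i):
                if bin(i^j).count('1')==1: cv2.line(a,tuple(int(v) for v in q[i]),tuple(int(v) for v in q[j]),col,1)
draw(capboxes('b'),(p[0],p[1],p[2]-200,.225),(255,0,255)); draw(standboxes(),(608.3,2.2,0,.225),(0,255,0))
cv2.imwrite("pics/s2c.png",a)
E
```

```text
t 8.77 pos [622.5 -64.4 265.1] phi 1.7907 tilt 0.16 q1,q6 [-0.12 -0.34] F [-0.   0.3 -1.5] Mo [ 0.04 -0.12  0.02] w 41.7
turn z deg -0.31 shift now [ 3.   1.1 15.1]
shift after turn [ 3.   1.  15.1] level twist xy deg [-0.16  0.   -0.  ]
```

View pics/s2c.png

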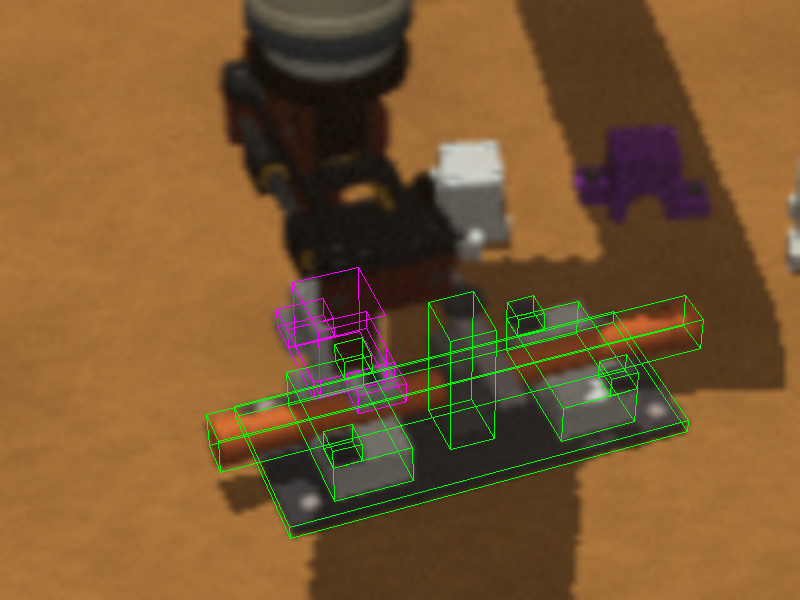

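>>> send_rows([
  {"offset": [0.003,0.001,0.004],"twist": [-0.1,0,-0.3]},
  {"offset": [0.001,0,0.005],"twist": [0,0,0]},
  {"offset": [0,0,0.004],"twist": [0,0,0]},
  {"offset": [0,0,0.001],"twist": [0,0,0]},
  {"offset": [0,0,0],"twist": [0,0,0]},
])

```text
t: 9.28
ee_pos: [622.7, -59.9, 250.6]
orientation: [1.957, 2.456, 0.0]
ft_force: [-1.0, 0.2, -1.5]
width: 41.8
```

```bash
python3 go.py 622.8 -61.2 232 1.796
```

```text
t 9.28 pos [622.7 -59.9 250.6] phi 1.7963 tilt 0.06 q1,q6 [-0.11 -0.34] F [-1.   0.2 -1.5] Mo [-0.05 -0.08  0.02] w 41.8
turn z deg 0.02 shift now [-1.3 -0.2 18.6]
shift after turn [-1.3 -0.1 18.6] level twist xy deg [0.05 0.03 0.  ]
```

>>> send_rows([
  {"offset": [-0.001,0,0.002],"twist": [0,0,0]},
  {"offset": [0,0,0.003],"twist": [0,0,0]},
  {"offset": [0,0,0.002],"twist": [0,0,0]},
  {"offset": [0,0,0.002],"twist": [0,0,0]},
  {"offset": [0,0,0],"twist": [0,0,0]},
])

```text
t: 9.7
ee_pos: [622.9, -61.1, 240.3]
orientation: [1.957, 2.457, 0.0]
ft_force: [-0.1, -0.4, -1.3]
width: 41.9
```

```bash
python3 go.py 622.8 -61.2 232 1.796
```

```text
t 9.70 pos [622.9 -61.1 240.3] phi 1.7962 tilt 0.03 q1,q6 [-0.12 -0.34] F [-0.1 -0.4 -1.3] Mo [-0.04 -0.06 -0.01] w 41.9
turn z deg 0.01 shift now [-0.1 -0.1  8.3]
shift after turn [-0.1 -0.1  8.3] level twist xy deg [0.02 0.03 0.  ]
```

>>> send_rows([
  {"offset": [0,0,0.002],"twist": [0,0,0]},
  {"offset": [0,0,0.002],"twist": [0,0,0]},
  {"offset": [0,0,0.002],"twist": [0,0,0]},
  {"offset": [0,0,0.001],"twist": [0,0,0]},
  {"offset": [0,0,0],"twist": [0,0,0]},
])

```text
t: 10.12
ee_pos: [623.0, -60.8, 232.9]
orientation: [1.957, 2.457, 0.001]
ft_force: [-0.1, -0.0, -1.4]
width: 41.7
```

```bash
python3 go.py 622.8 -61.2 232 1.796
```

```text
t 10.12 pos [623.  -60.8 232.9] phi 1.7963 tilt 0.04 q1,q6 [-0.12 -0.34] F [-0.1 -0.  -1.4] Mo [ 0.02 -0.13  0.03] w 41.7
turn z deg 0.02 shift now [-0.4 -0.3  0.9]
shift after turn [-0.4 -0.3  0.9] level twist xy deg [0.04 0.01 0.  ]
```

>>> send_rows([
  {"offset": [0,0,0.001],"twist": [0,0,0]},
  {"offset": [0,0,0.0005],"twist": [0,0,0]},
  {"offset": [0,0,0.0005],"twist": [0,0,0]},
  {"offset": [0,0,0],"twist": [0,0,0]},
  {"offset": [0,0,0],"twist": [0,0,0]},
])

```text
t: 10.53
ee_pos: [623.1, -60.8, 232.3]
orientation: [1.957, 2.457, 0.001]
ft_force: [0.2, 0.6, -1.4]
width: 41.7
```

```bash
python3 go.py 622.8 -61.2 232 1.796
```

```text
t 10.53 pos [623.1 -60.8 232.3] phi 1.7963 tilt 0.04 q1,q6 [-0.12 -0.34] F [ 0.2  0.6 -1.4] Mo [ 0.09 -0.07 -0.02] w 41.7
turn z deg 0.02 shift now [-0.3 -0.4  0.3]
shift after turn [-0.3 -0.4  0.3] level twist xy deg [0.04 0.   0.  ]
```

>>> send_rows([
  {"offset": [0,0,0.0015],"twist": [0,0,0]},
  {"offset": [0,0,0.0015],"twist": [0,0,0]},
  {"offset": [0,0,0.0015],"twist": [0,0,0]},
  {"offset": [0,0,0.001],"twist": [0,0,0]},
  {"offset": [0,0,0.001],"twist": [0,0,0]},
])

```text
t: 10.95
ee_pos: [623.3, -60.9, 232.1]
orientation: [-1.957, -2.457, -0.0]
ft_force: [-3.6, 0.5, 9.5]
width: 42.0
```

```bash
python3 go.py 622.8 -61.2 232 1.796
```

```text
t 10.95 pos [623.3 -60.9 232.1] phi 1.7962 tilt 0.02 q1,q6 [-0.12 -0.34] F [-3.6  0.5  9.5] Mo [0.27 0.66 0.02] w 42.0
turn z deg 0.01 shift now [-0.2 -0.5  0.1]
shift after turn [-0.2 -0.5  0.1] level twist xy deg [ 0.01 -0.02 -0.  ]
```

>>> send_rows([
  {"offset": [0,0,0],"twist": [0,0,0]},
  {"offset": [0,0,0],"twist": [0,0,0]},
  {"offset": [0,0,0],"twist": [0,0,0]},
  {"offset": [0,0,0],"twist": [0,0,0]},
  {"offset": [0,0,0],"twist": [0,0,0]},
], gripper=0.075)

```text
t: 11.37
ee_pos: [624.0, -61.3, 232.6]
orientation: [1.956, 2.455, 0.002]
ft_force: [0.6, 0.7, -0.5]
width: 71.6
```

>>> send_rows([
  {"offset": [0,0,-0.01],"twist": [0,0,0]},
  {"offset": [0,0,-0.02],"twist": [0,0,0]},
  {"offset": [0,0,-0.03],"twist": [0,0,0]},
  {"offset": [0,0,-0.03],"twist": [0,0,0]},
  {"offset": [0,0,-0.02],"twist": [0,0,0]},
])

```text
t: 11.78
ee_pos: [622.0, -61.2, 342.1]
orientation: [-1.953, -2.451, 0.008]
ft_force: [0.2, 0.4, 0.2]
width: 75.1
```

>>> send_rows([
  {"offset": [0.01,-0.002,0],"twist": [0,0,0]},
  {"offset": [0.022,-0.005,0],"twist": [0,0,0]},
  {"offset": [0.03,-0.007,0],"twist": [0,0,0]},
  {"offset": [0.03,-0.007,0],"twist": [0,0,0]},
  {"offset": [0.03,-0.007,0],"twist": [0,0,0]},
], gripper=0.0878)

```text
t: 12.2
ee_pos: [568.5, 51.4, 349.2]
orientation: [1.965, 2.445, 0.004]
ft_force: [-0.2, -0.4, -1.0]
width: 87.5
```

>>> send_rows([
  {"offset": [0.03,-0.007,0],"twist": [0,0,0]},
  {"offset": [0.03,-0.007,0],"twist": [0,0,0]},
  {"offset": [0.03,-0.007,0],"twist": [0,0,0]},
  {"offset": [0.03,-0.007,0],"twist": [0,0,0]},
  {"offset": [0.03,-0.007,0],"twist": [0,0,0]},
])

```text
t: 12.62
ee_pos: [494.8, 197.3, 346.7]
orientation: [1.968, 2.445, 0.001]
ft_force: [0.6, 0.9, 0.2]
width: 87.7
```

>>> send_rows([
  {"offset": [0.03,-0.007,0],"twist": [0,0,0]},
  {"offset": [0.02,-0.006,0],"twist": [0,0,0]},
  {"offset": [0,0,0],"twist": [0,0,7]},
  {"offset": [0,0,0],"twist": [0,0,7]},
  {"offset": [0,0,0],"twist": [0,0,6]},
])

```text
t: 13.03
ee_pos: [462.9, 252.1, 344.2]
orientation: [2.367, 2.065, -0.004]
ft_force: [-0.5, -0.5, 0.1]
width: 87.8
```

>>> send_rows([
  {"offset": [0,0,0],"twist": [0,0,5]},
  {"offset": [0,0,0],"twist": [0,0,2]},
  {"offset": [0,0,0],"twist": [0,0,0]},
  {"offset": [0,0,0],"twist": [0,0,0]},
  {"offset": [0,0,0],"twist": [0,0,0]},
])

```text
t: 13.45
ee_pos: [459.3, 253.4, 342.1]
orientation: [-2.495, -1.908, 0.011]
ft_force: [0.7, -0.9, -1.3]
width: 87.9
```

```bash
python3 go.py 468.6 250.3 230 1.299;python3 - <<'E'
from h import *
im,d=optics.get_image("top"); cv2.imwrite("pics/t3.png",im); np.save("t3.npy",d)
s,ds=optics.get_image("scene"); cv2.imwrite("pics/s3.png",s)
P=cloud("top",d); p=loc(P,609.3,2.8,0,.224)
m=(abs(p[:,0])<14)&(abs(p[:,1]+65)<12); q=p[m]; print("crown b z",np.median(q[:,2]),"bench 1.5 expected ~77.5; slope",np.linalg.lstsq(np.c_[q[:,:2],np.ones(len(q))],q[:,2],rcond=None)[0],len(q))
E
```

```text
t 13.45 pos [459.3 253.4 342.1] phi 1.3057 tilt 0.39 q1,q6 [0.48 0.75] F [ 0.7 -0.9 -1.3] Mo [-0.03 -0.09  0.02] w 87.9
turn z deg 0.38 shift now [  0.   10.3 112. ]
shift after turn [ -0.5   9.8 112.1] level twist xy deg [-0.27  0.28 -0.  ]
crown b z 76.80160832760748 bench 1.5 expected ~77.5; slope [-1.63350549e-02  1.24033689e-02  7.76373195e+01] 103
```

Cap_b is home: its crown measures about 77 mm high in the top depth against 76 expected. Now cap_a.

>>> send_rows([
  {"offset": [0,0.003,0.015],"twist": [-0.2,0.2,0.3]},
  {"offset": [0,0.004,0.027],"twist": [0,0,0]},
  {"offset": [0,0.003,0.03],"twist": [0,0,0]},
  {"offset": [0,0,0.02],"twist": [0,0,0]},
  {"offset": [0,0,0.008],"twist": [0,0,0]},
])

```text
t: 13.97
ee_pos: [471.5, 251.4, 242.5]
orientation: [2.497, 1.904, 0.014]
ft_force: [-0.1, -0.3, 0.6]
width: 87.7
```

>>> send_rows([
  {"offset": [0,0,0],"twist": [0,0,0]},
  {"offset": [0,0,0],"twist": [0,0,0]},
  {"offset": [0,0,0],"twist": [0,0,0]},
  {"offset": [0,0,0],"twist": [0,0,0]},
  {"offset": [0,0,0],"twist": [0,0,0]},
])

```text
t: 14.38
ee_pos: [471.8, 251.4, 243.4]
orientation: [2.496, 1.905, 0.013]
ft_force: [-0.6, -0.1, 0.0]
width: 87.9
```

```bash
python3 go.py 468.6 250.3 200 1.299
```

```text
t 14.38 pos [471.8 251.4 243.4] phi 1.3035 tilt 0.49 q1,q6 [0.47 0.73] F [-0.6 -0.1  0. ] Mo [-0.06 -0.04 -0.01] w 87.9
turn z deg 0.26 shift now [-2.2 -3.1 43.3]
shift after turn [-2.  -2.8 43.4] level twist xy deg [ 0.36 -0.33 -0.  ]
```

>>> send_rows([
  {"offset": [-0.001,-0.0015,0.008],"twist": [0.3,-0.3,0.2]},
  {"offset": [-0.001,-0.0015,0.012],"twist": [0,0,0]},
  {"offset": [0,0,0.01],"twist": [0,0,0]},
  {"offset": [0,0,0.004],"twist": [0,0,0]},
  {"offset": [0,0,0],"twist": [0,0,0]},
])

```text
t: 14.8
ee_pos: [469.5, 251.1, 210.4]
orientation: [2.5, 1.9, 0.011]
ft_force: [-0.0, -0.6, 0.9]
width: 87.7
```

```bash
python3 go.py 468.6 250.3 200 1.299
```

```text
t 14.80 pos [469.5 251.1 210.4] phi 1.2996 tilt 0.41 q1,q6 [0.47 0.74] F [-0.  -0.6  0.9] Mo [-0.03 -0.01 -0.04] w 87.7
turn z deg 0.03 shift now [-1.  -0.7 10.4]
shift after turn [-1.  -0.6 10.4] level twist xy deg [ 0.32 -0.26 -0.  ]
```

>>> send_rows([
  {"offset": [-0.001,-0.001,0.004],"twist": [0.3,-0.3,0]},
  {"offset": [0,0,0.004],"twist": [0.2,-0.2,0]},
  {"offset": [0,0,0.002],"twist": [0,0,0]},
  {"offset": [0,0,0],"twist": [0,0,0]},
  {"offset": [0,0,0],"twist": [0,0,0]},
])

```text
t: 15.22
ee_pos: [468.3, 250.4, 199.3]
orientation: [-2.501, -1.9, 0.011]
ft_force: [0.2, -1.1, 0.4]
width: 87.9
```

```bash
python3 go.py 468.6 250.3 200 1.299
```

```text
t 15.22 pos [468.3 250.4 199.3] phi 1.2995 tilt 0.41 q1,q6 [0.47 0.74] F [ 0.2 -1.1  0.4] Mo [ 0.01 -0.08  0.  ] w 87.9
turn z deg 0.03 shift now [-0.   0.3 -0.7]
shift after turn [-0.   0.3 -0.7] level twist xy deg [-0.25  0.32 -0.  ]
```

>>> send_rows([
  {"offset": [0,0,0],"twist": [0,0,0]},
  {"offset": [0,0,0],"twist": [0,0,0]},
  {"offset": [0,0,0],"twist": [0,0,0]},
  {"offset": [0,0,0],"twist": [0,0,0]},
  {"offset": [0,0,0],"twist": [0,0,0]},
], gripper=0.03)

```text
t: 15.63
ee_pos: [468.7, 250.5, 200.0]
orientation: [2.501, 1.901, -0.009]
ft_force: [0.7, 0.3, -0.0]
width: 57.7
```

>>> send_rows([
  {"offset": [0,0,0],"twist": [0,0,0]},
  {"offset": [0,0,0],"twist": [0,0,0]},
  {"offset": [0,0,0],"twist": [0,0,0]},
  {"offset": [0,0,0],"twist": [0,0,0]},
  {"offset": [0,0,0],"twist": [0,0,0]},
])

```text
t: 16.05
ee_pos: [468.8, 250.6, 200.3]
orientation: [2.501, 1.901, -0.008]
ft_force: [0.7, -0.5, 0.3]
width: 41.7
```

>>> send_rows([
  {"offset": [0,0,-0.01],"twist": [0,0,0]},
  {"offset": [0,0,-0.02],"twist": [0,0,0]},
  {"offset": [0,0,-0.025],"twist": [0,0,-4]},
  {"offset": [0,0,-0.025],"twist": [0,0,-6]},
  {"offset": [0,0,-0.015],"twist": [0,0,-6]},
])

```text
t: 16.47
ee_pos: [467.2, 249.9, 296.1]
orientation: [-2.201, -2.235, 0.025]
ft_force: [1.0, -0.0, -1.4]
width: 42.1
```

>>> send_rows([
  {"offset": [0,0,-0.005],"twist": [0,0,-6]},
  {"offset": [0,0,0],"twist": [0,0,-4]},
  {"offset": [0,0,0],"twist": [0,0,-2]},
  {"offset": [-0.01,0.004,0],"twist": [0,0,0]},
  {"offset": [-0.02,0.008,0],"twist": [0,0,0]},
])

```text
t: 16.88
ee_pos: [485.6, 224.9, 309.5]
orientation: [-1.932, -2.473, 0.012]
ft_force: [-0.7, -0.7, -2.0]
width: 41.9
```

>>> send_rows([
  {"offset": [-0.025,0.01,0],"twist": [0,0,0]},
  {"offset": [-0.025,0.01,0],"twist": [0,0,0]},
  {"offset": [-0.025,0.01,0],"twist": [0,0,0]},
  {"offset": [-0.025,0.01,0],"twist": [0,0,0]},
  {"offset": [-0.025,0.01,0],"twist": [0,0,0]},
])

```text
t: 17.3
ee_pos: [566.5, 109.3, 310.9]
orientation: [-1.935, -2.47, 0.014]
ft_force: [0.5, -0.3, -1.5]
width: 41.8
```

>>> send_rows([
  {"offset": [-0.015,0.006,0],"twist": [0,0,0]},
  {"offset": [-0.005,0.002,0],"twist": [0,0,0]},
  {"offset": [0,0,0],"twist": [0,0,0]},
  {"offset": [0,0,0],"twist": [0,0,0]},
  {"offset": [0,0,0],"twist": [0,0,0]},
])

```text
t: 17.72
ee_pos: [581.5, 84.5, 311.2]
orientation: [-1.949, -2.459, 0.016]
ft_force: [-0.0, 0.6, -1.5]
width: 41.4
```

```bash
python3 go.py 594.1 65.7 265 1.796
```

```text
t 17.72 pos [581.5  84.5 311.2] phi 1.8010 tilt 0.62 q1,q6 [ 0.12 -0.1 ] F [-0.   0.6 -1.5] Mo [-0.01 -0.05  0.01] w 41.4
turn z deg 0.29 shift now [-21.    8.4  46.2]
shift after turn [-21.1   8.1  46.2] level twist xy deg [-0.58  0.19 -0.  ]
```

>>> send_rows([
  {"offset": [-0.005,0.002,0.006],"twist": [-0.4,0.1,0.2]},
  {"offset": [-0.008,0.003,0.012],"twist": [-0.2,0.1,0.1]},
  {"offset": [-0.006,0.003,0.012],"twist": [0,0,0]},
  {"offset": [-0.001,0,0.007],"twist": [0,0,0]},
  {"offset": [0,0,0.002],"twist": [0,0,0]},
])

```text
t: 18.13
ee_pos: [593.2, 68.1, 268.5]
orientation: [1.953, 2.46, 0.002]
ft_force: [-0.7, 0.8, -1.6]
width: 41.9
```

>>> send_rows([
  {"offset": [0,0,0],"twist": [0,0,0]},
  {"offset": [0,0,0],"twist": [0,0,0]},
  {"offset": [0,0,0],"twist": [0,0,0]},
  {"offset": [0,0,0],"twist": [0,0,0]},
  {"offset": [0,0,0],"twist": [0,0,0]},
])

```text
t: 18.55
ee_pos: [592.6, 68.4, 266.3]
orientation: [-1.951, -2.458, 0.002]
ft_force: [0.0, 0.7, -1.0]
width: 41.8
```

```bash
python3 go.py 594.1 65.7 250 1.796
```

```text
t 18.55 pos [592.6  68.4 266.3] phi 1.7996 tilt 0.18 q1,q6 [ 0.09 -0.14] F [ 0.   0.7 -1. ] Mo [-0.03 -0.1  -0.01] w 41.8
turn z deg 0.21 shift now [-3.   0.9 16.3]
shift after turn [-2.9  0.8 16.3] level twist xy deg [-0.16 -0.09  0.  ]
```

>>> send_rows([
  {"offset": [-0.0025,0.001,0.004],"twist": [-0.1,0,0.2]},
  {"offset": [0,0,0.005],"twist": [0,0,0]},
  {"offset": [0,0,0.004],"twist": [0,0,0]},
  {"offset": [0,0,0.002],"twist": [0,0,0]},
  {"offset": [0,0,0],"twist": [0,0,0]},
])

```text
t: 18.97
ee_pos: [594.6, 66.2, 251.0]
orientation: [1.958, 2.457, 0.003]
ft_force: [-0.3, 0.4, -1.8]
width: 41.7
```

```bash
python3 go.py 594.1 65.7 240 1.796
```

```text
t 18.97 pos [594.6  66.2 251. ] phi 1.7961 tilt 0.11 q1,q6 [ 0.09 -0.14] F [-0.3  0.4 -1.8] Mo [-0.02 -0.09  0.03] w 41.7
turn z deg 0.01 shift now [-0.4 -0.6 11. ]
shift after turn [-0.4 -0.6 11. ] level twist xy deg [ 0.09 -0.07 -0.  ]
```

>>> send_rows([
  {"offset": [-0.0005,-0.0005,0.003],"twist": [0,0,0]},
  {"offset": [0,0,0.003],"twist": [0,0,0]},
  {"offset": [0,0,0.002],"twist": [0,0,0]},
  {"offset": [0,0,0.002],"twist": [0,0,0]},
  {"offset": [0,0,0],"twist": [0,0,0]},
])

```text
t: 19.38
ee_pos: [594.1, 65.5, 239.6]
orientation: [-1.957, -2.457, -0.002]
ft_force: [-0.2, 0.8, -1.2]
width: 41.9
```

```bash
python3 go.py 594.1 65.7 232 1.796
```

```text
t 19.38 pos [594.1  65.5 239.6] phi 1.7961 tilt 0.09 q1,q6 [ 0.09 -0.14] F [-0.2  0.8 -1.2] Mo [-0.06 -0.03  0.01] w 41.9
turn z deg 0.01 shift now [0.1 0.  7.6]
shift after turn [0.2 0.  7.6] level twist xy deg [ 0.05 -0.07 -0.  ]
```

No contact, and the cap is already below the lug tops. Going down the rest of the way.

>>> send_rows([
  {"offset": [0,0,0.002],"twist": [0,0,0]},
  {"offset": [0,0,0.002],"twist": [0,0,0]},
  {"offset": [0,0,0.002],"twist": [0,0,0]},
  {"offset": [0,0,0.001],"twist": [0,0,0]},
  {"offset": [0,0,0.0005],"twist": [0,0,0]},
])

```text
t: 19.8
ee_pos: [594.4, 65.6, 232.3]
orientation: [-1.958, -2.457, -0.003]
ft_force: [-4.0, 0.6, 11.7]
width: 41.7
```

>>> send_rows([
  {"offset": [0,0,0.0015],"twist": [0,0,0]},
  {"offset": [0,0,0.0015],"twist": [0,0,0]},
  {"offset": [0,0,0.0015],"twist": [0,0,0]},
  {"offset": [0,0,0.001],"twist": [0,0,0]},
  {"offset": [0,0,0.001],"twist": [0,0,0]},
])

```text
t: 20.22
ee_pos: [594.5, 65.7, 232.3]
orientation: [-1.957, -2.457, -0.001]
ft_force: [-2.4, -0.2, 7.3]
width: 42.2
```

```bash
python3 go.py 594.1 65.7 232 1.796
```

```text
t 20.22 pos [594.5  65.7 232.3] phi 1.7966 tilt 0.06 q1,q6 [ 0.09 -0.14] F [-2.4 -0.2  7.3] Mo [-0.15  0.59 -0.11] w 42.2
turn z deg 0.04 shift now [ 0.1 -0.4  0.3]
shift after turn [ 0.1 -0.4  0.3] level twist xy deg [ 0.03 -0.05 -0.  ]
```

>>> send_rows([
  {"offset": [0,0,0],"twist": [0,0,0]},
  {"offset": [0,0,0],"twist": [0,0,0]},
  {"offset": [0,0,0],"twist": [0,0,0]},
  {"offset": [0,0,0],"twist": [0,0,0]},
  {"offset": [0,0,0],"twist": [0,0,0]},
], gripper=0.075)

```text
t: 20.63
ee_pos: [595.2, 65.8, 233.4]
orientation: [1.956, 2.456, 0.004]
ft_force: [-0.2, 0.4, 0.3]
width: 71.7
```

>>> send_rows([
  {"offset": [0,0,-0.01],"twist": [0,0,0]},
  {"offset": [0,0,-0.02],"twist": [0,0,0]},
  {"offset": [0,0,-0.03],"twist": [0,0,0]},
  {"offset": [0,0,-0.03],"twist": [0,0,0]},
  {"offset": [0,0,-0.03],"twist": [0,0,0]},
])

```text
t: 21.05
ee_pos: [592.7, 65.5, 351.8]
orientation: [-1.951, -2.45, 0.012]
ft_force: [0.0, 0.1, 0.7]
width: 74.9
```

>>> send_rows([
  {"offset": [0.02,0,0],"twist": [0,0,0]},
  {"offset": [0.03,0,0],"twist": [0,0,0]},
  {"offset": [0.04,0,0],"twist": [0,0,0]},
  {"offset": [0.04,0,0],"twist": [0,0,0]},
  {"offset": [0.02,0,0],"twist": [0,0,0]},
])

```text
t: 21.47
ee_pos: [562.0, 212.2, 365.9]
orientation: [1.966, 2.445, 0.01]
ft_force: [-0.4, -0.0, 0.2]
width: 75.0
```

```bash
python3 - <<'E'
from h import *
for n in("top","scene"):
    P=cloud(n,np.load(f"{n}0.npy")); p=loc(P,608.7,2.4,0,.225)
    q=p[(abs(p[:,0]+64)<14)&(abs(p[:,1])<14)&(p[:,2]>114)&(p[:,2]<132)]; print(n,len(q),"knob top in stand frame",q.mean(0).round(1),np.median(q,0).round(1))
    b=p[(abs(p[:,2]-85)<9)&(abs(p[:,1])<14)&(abs(p[:,0])>20)&(abs(p[:,0])<85)]
    if len(b)>10: print("  bar pts",len(b),"slope dy/dx",np.polyfit(b[:,0],b[:,1],1).round(3))
import json
im,d=optics.get_image("top"); cv2.imwrite("pics/t4.png",im); np.save("t4.npy",d)
s,ds=optics.get_image("scene"); cv2.imwrite("pics/s4.png",s)
P=cloud("top",d); p=loc(P,609.1,2.8,0,.224)
for y in(65,-65):
    q=p[(abs(p[:,0])<15)&(abs(p[:,1]-y)<13)]; print("crown",y,np.median(q[:,2]).round(1),len(q))
c=proj("scene",np.array([[600,0,50.]]))[0].astype(int); c2=proj("top",np.array([[600,0,50.]]))[0].astype(int)
f=lambda m,c: cv2.resize(m[c[1]-55:c[1]+55,c[0]-65:c[0]+65],(400,340),interpolation=cv2.INTER_CUBIC)
cv2.imwrite("pics/c4.png",np.hstack([f(im,c2),f(s,c)]))
E
python3 go.py 546.5 -12 345 3.366
```

```text
top 26 knob top in stand frame [-63.5   2.4 124.7] [-63.4   2.4 124.6]
  bar pts 256 slope dy/dx [-0.031  0.499]
scene 25 knob top in stand frame [-6.170e+01 -1.000e-01  1.205e+02] [-60.6  -0.2 121.8]
  bar pts 186 slope dy/dx [-0.022 -2.322]
crown 65 77.2 117
crown -65 76.9 119
t 21.57 pos [562.1 212.2 365.7] phi 1.7900 tilt 0.42 q1,q6 [0.34 0.12] F [0.5 0.1 0.4] Mo [-0.03 -0.06  0.02] w 75.4
turn z deg -90.30 shift now [-215.5  -64.1   20.1]
shift after turn [  65.1 -215.1   20.7] level twist xy deg [ 0.42 -0.04 -0.  ]
```

View pics/c4.png

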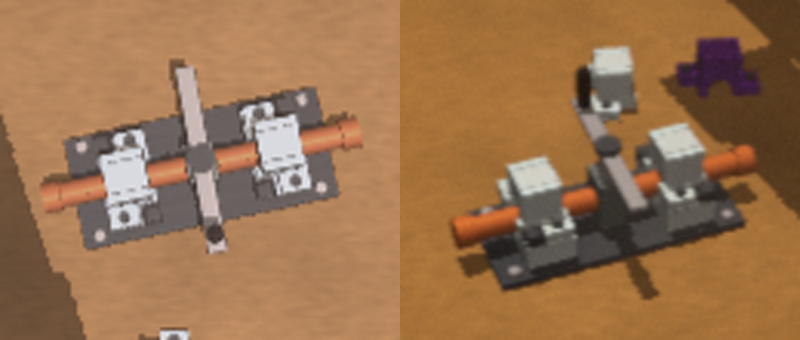

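Both caps sit home: crowns at 77.2 and 76.9 mm, where the top camera reads about 1 mm high. The bar is at about 1.55 rad with its knob near world (546,-10). Next I'll straddle the knob with slightly open fingers and sweep it along the arc.

>>> send_rows([
  {"offset": [-0.012,-0.004,0],"twist": [0,0,0]},
  {"offset": [-0.025,-0.008,0],"twist": [0,0,0]},
  {"offset": [-0.03,-0.009,0],"twist": [0,0,0]},
  {"offset": [-0.03,-0.009,0],"twist": [0,0,0]},
  {"offset": [-0.03,-0.009,0],"twist": [0,0,0]},
], gripper=0.026)

```text
t: 21.98
ee_pos: [551.2, 74.4, 366.5]
orientation: [1.951, 2.455, 0.01]
ft_force: [0.7, -0.4, 1.2]
width: 45.2
```

>>> send_rows([
  {"offset": [-0.03,-0.009,0],"twist": [0,0,0]},
  {"offset": [-0.027,-0.008,0],"twist": [0,0,0]},
  {"offset": [-0.015,-0.005,0],"twist": [0,0,0]},
  {"offset": [0,0,0],"twist": [0,0,0]},
  {"offset": [0,0,0],"twist": [0,0,-6]},
])

```text
t: 22.4
ee_pos: [541.4, -20.2, 367.1]
orientation: [1.838, 2.54, 0.004]
ft_force: [-0.5, 0.2, -0.2]
width: 26.3
```

>>> send_rows([
  {"offset": [0,0,0],"twist": [0,0,-7]},
  {"offset": [0,0,0],"twist": [0,0,-7]},
  {"offset": [0,0,0],"twist": [0,0,-7]},
  {"offset": [0,0,0],"twist": [0,0,-7]},
  {"offset": [0,0,0],"twist": [0,0,-7]},
])

```text
t: 22.82
ee_pos: [538.9, -27.1, 367.7]
orientation: [0.967, 2.984, -0.001]
ft_force: [0.7, 0.5, -0.7]
width: 25.7
```

>>> send_rows([
  {"offset": [0,0,0],"twist": [0,0,-7]},
  {"offset": [0,0,0],"twist": [0,0,-7]},
  {"offset": [0,0,0],"twist": [0,0,-7]},
  {"offset": [0,0,0],"twist": [0,0,-7]},
  {"offset": [0,0,0],"twist": [0,0,-7]},
])

```text
t: 23.23
ee_pos: [536.6, -31.6, 368.1]
orientation: [0.002, 3.139, -0.004]
ft_force: [-0.2, 0.5, -0.4]
width: 25.7
```

>>> send_rows([
  {"offset": [0,0,0],"twist": [0,0,-7]},
  {"offset": [0,0,0],"twist": [0,0,-4]},
  {"offset": [0,0,0],"twist": [0,0,0]},
  {"offset": [0,0,0],"twist": [0,0,0]},
  {"offset": [0,0,0],"twist": [0,0,0]},
])

```text
t: 23.65
ee_pos: [534.7, -35.2, 368.4]
orientation: [-0.306, 3.126, -0.005]
ft_force: [0.2, 0.8, -0.5]
width: 26.2
```

```bash
python3 go.py 546 -10.4 320 3.34
```

```text
t 23.65 pos [534.7 -35.2 368.4] phi -2.9464 tilt 0.19 q1,q6 [-0.09 -1.85] F [ 0.2  0.8 -0.5] Mo [ 0.05 -0.13 -0.04] w 26.2
turn z deg -0.19 shift now [-15.9  22.3  48.3]
shift after turn [-16.   22.1  48.4] level twist xy deg [-0.18  0.04 -0.  ]
```

>>> send_rows([
  {"offset": [-0.003,0.004,0.005],"twist": [0,0,0]},
  {"offset": [-0.005,0.007,0.012],"twist": [0,0,0]},
  {"offset": [-0.005,0.007,0.012],"twist": [0,0,0]},
  {"offset": [-0.003,0.004,0.008],"twist": [0,0,0]},
  {"offset": [0,0,0.003],"twist": [0,0,0]},
])

```text
t: 24.07
ee_pos: [547.3, -8.7, 324.9]
orientation: [-0.296, 3.125, -0.005]
ft_force: [0.2, -0.4, 0.4]
width: 25.9
```

>>> send_rows([
  {"offset": [0,0,0],"twist": [0,0,0]},
  {"offset": [0,0,0],"twist": [0,0,0]},
  {"offset": [0,0,0],"twist": [0,0,0]},
  {"offset": [0,0,0],"twist": [0,0,0]},
  {"offset": [0,0,0],"twist": [0,0,0]},
])

```text
t: 24.48
ee_pos: [547.0, -7.6, 322.3]
orientation: [0.299, -3.125, 0.004]
ft_force: [0.4, 0.6, 0.1]
width: 25.8
```

```bash
python3 go.py 546 -10.4 278 3.34
```

```text
t 24.48 pos [547.   -7.6 322.3] phi -2.9511 tilt 0.20 q1,q6 [-0.03 -1.79] F [0.4 0.6 0.1] Mo [ 0.06 -0.15  0.02] w 25.8
turn z deg -0.45 shift now [ 1.5 -2.5 44.3]
shift after turn [ 1.6 -2.6 44.3] level twist xy deg [-0.15 -0.13  0.  ]
```

Fingertips are at about 140 mm, above the knob top at 123.5. I'll correct by 2.5 mm, go down in two steps and check the force.

>>> send_rows([
  {"offset": [0.001,-0.0025,0.004],"twist": [0,0,0]},
  {"offset": [0,0,0.004],"twist": [0,0,0]},
  {"offset": [0,0,0.003],"twist": [0,0,0]},
  {"offset": [0,0,0],"twist": [0,0,0]},
  {"offset": [0,0,0],"twist": [0,0,0]},
])

```text
t: 24.9
ee_pos: [546.6, -11.3, 311.4]
orientation: [-0.297, 3.127, -0.005]
ft_force: [0.0, -1.0, 0.8]
width: 25.8
```

```bash
python3 go.py 546 -10.4 278 3.34
python3 - <<'E'
from h import *
s,ds=optics.get_image("scene"); c=proj("scene",np.array([[546,-10,125.]]))[0].astype(int)
a=cv2.resize(s[c[1]-40:c[1]+40,c[0]-50:c[0]+50],(600,480),interpolation=cv2.INTER_CUBIC)
cv2.imwrite("pics/c5.png",cv2.convertScaleAbs(a,alpha=1.8,beta=20))
E
```

```text
t 24.90 pos [546.6 -11.3 311.4] phi -2.9522 tilt 0.18 q1,q6 [-0.04 -1.8 ] F [ 0.  -1.   0.8] Mo [ 0.07 -0.14 -0.03] w 25.8
turn z deg -0.52 shift now [ 0.4  1.1 33.4]
shift after turn [ 0.4  1.  33.4] level twist xy deg [-0.18  0.   -0.  ]
```

View pics/c5.png

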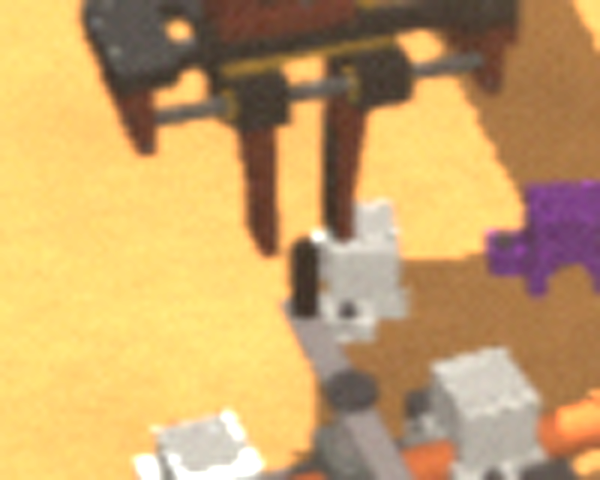

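The knob at (305,275) lines up between the fingertips at (262,250) and (342,235). Lowering.

>>> send_rows([
  {"offset": [0,0.0005,0.004],"twist": [0,0,0]},
  {"offset": [0,0,0.006],"twist": [0,0,0]},
  {"offset": [0,0,0.007],"twist": [0,0,0]},
  {"offset": [0,0,0.006],"twist": [0,0,0]},
  {"offset": [0,0,0.004],"twist": [0,0,0]},
])

```text
t: 25.37
ee_pos: [546.8, -10.8, 282.7]
orientation: [-0.297, 3.125, -0.005]
ft_force: [0.6, 0.5, 0.2]
width: 26.0
```

```bash
python3 go.py 546 -10.4 278 3.34
```

```text
t 25.37 pos [546.8 -10.8 282.7] phi -2.9521 tilt 0.24 q1,q6 [-0.04 -1.8 ] F [0.6 0.5 0.2] Mo [ 0.08 -0.12 -0.02] w 26.0
turn z deg -0.51 shift now [0.7 0.5 4.7]
shift after turn [0.7 0.5 4.7] level twist xy deg [-0.21  0.11 -0.  ]
```

>>> send_rows([
  {"offset": [0,0.002,0],"twist": [0,0,2]},
  {"offset": [-0.0001,0.0035,0],"twist": [0,0,3]},
  {"offset": [-0.0002,0.0045,0],"twist": [0,0,4]},
  {"offset": [-0.0002,0.0045,0],"twist": [0,0,4]},
  {"offset": [-0.0002,0.0045,0],"twist": [0,0,4]},
])

```text
t: 25.78
ee_pos: [545.4, 7.9, 278.4]
orientation: [-0.186, -3.134, 0.006]
ft_force: [0.2, -1.6, 0.6]
width: 26.3
```

```bash
cat > arc.py <<'E'
import numpy as np
from workcell import ctrl
from scipy.spatial.transform import Rotation as R
o=ctrl.get_obs(); p=o['ee_pos']; d=np.array(p[:2])-[608.7,2.4]; b=np.arctan2(d[1],d[0])%(2*np.pi)
M=R.from_rotvec(o['orientation']).as_matrix(); ph=np.arctan2(M[1,0],M[0,0])%(2*np.pi)
print("t %.1f r %.1f theta %.3f phi-beta deg %.1f z %.1f tilt %.2f"%(o['t'],np.hypot(*d),b-1.796,np.degrees(ph-b),p[2],np.degrees(np.arccos(-M[2,2]))),np.round(o['ft_force'],1),o['width'])
E
python3 arc.py
```

```text
t 25.8 r 63.5 theta 1.260 phi-beta deg -1.9 z 278.4 tilt 0.26 [ 0.2 -1.6  0.6] 26.340557277117448
```

Works well: the radius holds at 63.5 mm. Two more sweeps.

>>> send_rows([
  {"offset": [-0.0001,0.0045,0],"twist": [0,0,4]},
  {"offset": [-0.0001,0.0045,0],"twist": [0,0,4]},
  {"offset": [-0.0001,0.0045,0],"twist": [0,0,4]},
  {"offset": [-0.0001,0.0045,0],"twist": [0,0,4]},
  {"offset": [-0.0001,0.0045,0],"twist": [0,0,4]},
])

```text
t: 26.2
ee_pos: [551.3, 29.8, 275.8]
orientation: [-0.754, -3.045, 0.01]
ft_force: [-0.0, -1.8, 2.3]
width: 26.1
```

```bash
python3 arc.py
```

```text
t 26.2 r 63.6 theta 0.900 phi-beta deg -2.3 z 275.8 tilt 0.45 [-0.  -1.8  2.3] 26.08539933932765
```

>>> send_rows([
  {"offset": [-0.0001,0.0045,-0.001],"twist": [0,0,4]},
  {"offset": [-0.0001,0.0045,-0.001],"twist": [0,0,4]},
  {"offset": [-0.0001,0.0045,-0.001],"twist": [0,0,4]},
  {"offset": [-0.0001,0.0045,-0.001],"twist": [0,0,4]},
  {"offset": [-0.0001,0.0045,-0.001],"twist": [0,0,4]},
])

```text
t: 26.62
ee_pos: [563.9, 48.0, 276.9]
orientation: [-1.295, -2.853, 0.018]
ft_force: [-0.6, -1.8, -1.2]
width: 25.9
```

```bash
python3 arc.py
```

```text
t 26.6 r 63.9 theta 0.550 phi-beta deg -3.2 z 276.9 tilt 0.81 [-0.6 -1.8 -1.2] 25.85152332865461
```

>>> send_rows([
  {"offset": [-0.0002,0.0045,-0.0005],"twist": [0,0,3.5]},
  {"offset": [-0.0002,0.0045,-0.0005],"twist": [0,0,3.5]},
  {"offset": [-0.0002,0.0045,-0.0005],"twist": [0,0,3.5]},
  {"offset": [-0.0002,0.0045,-0.0005],"twist": [0,0,3.5]},
  {"offset": [-0.0002,0.0045,-0.0005],"twist": [0,0,3.5]},
])

```text
t: 27.03
ee_pos: [581.9, 60.3, 275.6]
orientation: [-1.732, -2.606, 0.029]
ft_force: [-1.7, 0.1, -0.3]
width: 26.2
```

```bash
python3 arc.py
```

```text
t 27.0 r 63.8 theta 0.207 phi-beta deg -2.0 z 275.6 tilt 1.27 [-1.7  0.1 -0.3] 26.170832526420067
```

Slowing down towards the stop, watching the force.

>>> send_rows([
  {"offset": [-0.0002,0.0035,-0.0005],"twist": [0,0,3]},
  {"offset": [-0.0002,0.003,-0.0005],"twist": [0,0,2.5]},
  {"offset": [-0.0001,0.002,0],"twist": [0,0,2]},
  {"offset": [0,0.0015,0],"twist": [0,0,1]},
  {"offset": [0,0.001,0],"twist": [0,0,0]},
])

```text
t: 27.45
ee_pos: [592.1, 64.0, 273.2]
orientation: [-1.931, -2.458, 0.037]
ft_force: [0.1, 0.4, 0.6]
width: 26.1
```

```bash
python3 arc.py
```

```text
t 27.4 r 63.8 theta 0.038 phi-beta deg -1.4 z 273.2 tilt 1.61 [0.1 0.4 0.6] 26.09430438847389
```

>>> send_rows([
  {"offset": [0,0.002,-0.001],"twist": [0,0,1]},
  {"offset": [0,0.002,-0.001],"twist": [0,0,1]},
  {"offset": [0,0.002,0],"twist": [0,0,1]},
  {"offset": [0,0.0015,0],"twist": [0,0,0]},
  {"offset": [0,0.0015,0],"twist": [0,0,0]},
])

```text
t: 27.87
ee_pos: [600.7, 66.1, 273.7]
orientation: [-1.997, -2.402, 0.041]
ft_force: [-1.7, 1.1, -0.4]
width: 25.6
```

```bash
python3 arc.py
```

```text
t 27.9 r 64.2 theta -0.100 phi-beta deg 3.4 z 273.7 tilt 1.81 [-1.7  1.1 -0.4] 25.641814995273062
```

>>> send_rows([
  {"offset": [0,0.001,0],"twist": [0,0,0]},
  {"offset": [0,0.001,0],"twist": [0,0,0]},
  {"offset": [0,0.001,0],"twist": [0,0,0]},
  {"offset": [0,0.001,0],"twist": [0,0,0]},
  {"offset": [0,0.001,0],"twist": [0,0,0]},
])

```text
t: 28.28
ee_pos: [605.6, 67.2, 273.4]
orientation: [-1.995, -2.401, 0.043]
ft_force: [-6.9, -0.7, 3.5]
width: 25.9
```

```bash
python3 arc.py
```

```text
t 28.3 r 64.9 theta -0.177 phi-beta deg 7.8 z 273.4 tilt 1.93 [-6.9 -0.7  3.5] 25.865263458767636
```

The force rises to 7 N, so the bar is at its stop. Backing the fingers to the middle, then up and away.

>>> send_rows([
  {"offset": [0,-0.0015,0],"twist": [0,0,0]},
  {"offset": [0,-0.0015,0],"twist": [0,0,0]},
  {"offset": [0,-0.001,0],"twist": [0,0,0]},
  {"offset": [0,0,0],"twist": [0,0,0]},
  {"offset": [0,0,0],"twist": [0,0,0]},
], gripper=0.034)

```text
t: 28.7
ee_pos: [602.5, 66.2, 274.2]
orientation: [-1.997, -2.404, 0.039]
ft_force: [-0.0, -0.4, 0.8]
width: 34.0
```

```bash
python3 arc.py
```

```text
t 28.7 r 64.1 theta -0.128 phi-beta deg 5.0 z 274.2 tilt 1.70 [-0.  -0.4  0.8] 34.0153970847729
```

>>> send_rows([
  {"offset": [0,-0.002,0],"twist": [0,0,0]},
  {"offset": [0,-0.001,-0.01],"twist": [0,0,0]},
  {"offset": [0,0,-0.02],"twist": [0,0,0]},
  {"offset": [0,0,-0.03],"twist": [0,0,0]},
  {"offset": [0,0,-0.03],"twist": [0,0,0]},
])

```text
t: 29.12
ee_pos: [599.7, 66.0, 361.9]
orientation: [-1.991, -2.397, 0.053]
ft_force: [-0.3, -0.6, 0.5]
width: 34.1
```

>>> send_rows([
  {"offset": [0.015,0,-0.01],"twist": [0,0,0]},
  {"offset": [0.03,-0.005,0],"twist": [0,0,0]},
  {"offset": [0.04,-0.01,0],"twist": [0,0,0]},
  {"offset": [0.04,-0.01,0],"twist": [0,0,0]},
  {"offset": [0.03,-0.01,0],"twist": [0,0,0]},
])

```text
t: 29.53
ee_pos: [539.3, 214.6, 383.3]
orientation: [-2.012, -2.395, 0.031]
ft_force: [0.0, 0.7, -0.0]
width: 34.0
```

>>> send_rows([
  {"offset": [0,0,0],"twist": [0,0,0]},
  {"offset": [0,0,0],"twist": [0,0,0]},
  {"offset": [0,0,0],"twist": [0,0,0]},
  {"offset": [0,0,0],"twist": [0,0,0]},
  {"offset": [0,0,0],"twist": [0,0,0]},
])

```text
t: 29.95
ee_pos: [535.5, 220.6, 383.5]
orientation: [-2.002, -2.402, 0.03]
ft_force: [0.2, 0.1, 0.9]
width: 33.8
```

```bash
python3 arc.py
python3 - <<'E'
from h import *
im,d=optics.get_image("top"); s,ds=optics.get_image("scene"); P=cloud("top",d); p=loc(P,609.1,2.8,0,.224)
b=p[(abs(p[:,2]-87)<6)&(abs(p[:,0])<25)&(abs(p[:,1])>15)&(abs(p[:,1])<85)]; k=np.polyfit(b[:,1],b[:,0],1); print("bar pts",len(b),"theta",-k[0].round(3),"x0",k[1].round(2))
q=p[(p[:,2]>114)&(p[:,2]<132)&(np.hypot(p[:,0],p[:,1])<80)]; print("knob",np.median(q,0).round(1),len(q))
for y in(65,-65):
    q=p[(abs(p[:,0])>10)&(abs(p[:,0])<18)&(abs(p[:,1]-y)<13)]; print("crown",y,np.median(q[:,2]).round(1),len(q))
r=silfit("top",im,capboxes('c'),(426.1,35,0,-.07),30); print("cap_c",r[0].round(2))
c=proj("scene",np.array([[600,0,50.]]))[0].astype(int); c2=proj("top",np.array([[600,0,50.]]))[0].astype(int)
f=lambda m,c: cv2.resize(m[c[1]-55:c[1]+55,c[0]-65:c[0]+65],(400,340),interpolation=cv2.INTER_CUBIC)
cv2.imwrite("pics/c6.png",np.hstack([f(im,c2),f(s,c)]))
E
```

```text
t 29.9 r 230.1 theta 0.099 phi-beta deg -8.2 z 383.5 tilt 1.37 [0.2 0.1 0.9] 33.77004976784246
bar pts 294 theta 0.008 x0 -0.24
knob [1.000e-01 6.340e+01 1.241e+02] 27
crown 65 77.2 57
crown -65 77.4 63
cap_c [ 4.2617e+02  3.5140e+01 -7.0000e-02]
```

View pics/c6.png

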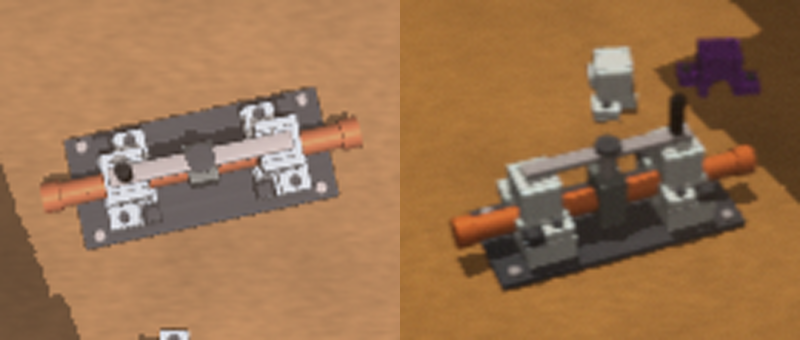

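The bar lies over both caps with its knob at the +y end, the caps sit level, and the gripper is clear. Handing in.

```bash
python3 -c "
from workcell import ctrl
print(ctrl.close_job())"
```

```text
the job is handed in; nothing more can be done
None
```

Both caps are back on their own saddles, the keeper bar is at its stop over them, and the job is handed in at about 30 s of the 72 s allowed. The hand-in reports no verdict.

- **Caps:** I set cap_b on saddle_b and then cap_a on saddle_a, each lowered in the grip until it met resistance. The tool stood 32.0 mm higher at each seat than at pick-up, which is the seat height.
- **Keeper bar:** I swept it by the knob until about 7 N showed it was at its stop, then let go and moved the gripper away.

**Last checks, from the top camera:**
- The crowns measured 77.2 and 77.4 mm above the bench, against 76 expected. This camera read the bare bench 1.5 mm high as well.
- The keeper angle was about 0.008 rad, and the knob was at the stand's +y end.
- Cap_c was within 0.2 mm of where it lay.

Nothing failed. The two cameras disagreed by about 2 mm on positions, so I mostly used their mean, and both caps slid in without touching the lugs. I did not measure the driver, gear or jar again at the end, but the arm never went near them.

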